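# Open the sample case to its lid stop and load the vial

## Task

Open the lid of the grey sample case all the way until it rests against its stop screw, without forcing it, and leave it there; the stop may be set at any angle, so feel for it. Then take the vial that stands on the bench and seat it upright, fully down, in the free hole inside the case, leaving the two vials already there and the other things on the bench alone.

Things in the scene. Friction and masses are not known exactly. Their poses are not given: they have to be found in the camera images.
- case: grey sample case fixed to the bench, 100 deep (x) x 200 wide (y) x 68 high mm, walls 5 mm, open on top under its lid. Origin: centre of its underside; its x points to the back (hinge side), z up. Inside lies an aluminium block, top 32 mm above the bench, with three vertical round holes in a row along the case's y, 50 mm apart, each 23 mm wide and 24 mm deep, floor 8 mm above the bench; the row lies 10 mm in front of the case's centre
- free_bore (a point): centre of the mouth of the one empty hole, the one at the -y end of the row, level with the block's top; its axes are the case's. The vial's underside rests 24 mm below this point when seated. From the hole's centre to the neighbouring vial's wall is 39 mm, to the case's end wall 45 mm, to the lid's hinge axis 60 mm
- lid (a joint): angle of the lid (rad): 0 shut (level), pi/2 upright, grows as it opens up and back; starts between 0 and 0.2. The friction hinge (0.25 N m: about 2 N at the bar, up to 1.5 N more for the lid's weight) keeps the lid where it is let go. It meets its stop screw somewhere between about 1.7 and 2.1 rad: that shows only in the force and in the angle that stops growing
- lid_plate: the lid, a grey plate 104 x 204 x 8 mm on the hinge, turning about its y axis; origin on the hinge axis, mid-width; it runs along its own -x from 2 to 106 mm from the origin. It carries the handle
- hinge (a point): point on the hinge axis, mid-width, 72 mm above the bench at the case's back upper edge; its axes are the case's and the hinge runs along y
- lid_bar (a point): middle of the handle's round cross bar: 10 mm thick, 90 mm clear length along the case's y, in the plane of the lid, 152 mm from the hinge axis and 46 mm beyond the lid's front edge (bar centre to edge, open space between). Can be pinched from above with the fingers closing along the case's x, and turns between the fingers as the lid swings
- stop_bracket: upright steel bracket 50 mm wide, 124 mm high, 34 mm behind the hinge axis, fixed to the case; it carries the adjustable stop screw 112 mm above the bench (40 mm above the hinge axis, mid-width), pointing forward. Its origin lies at its foot. How far the screw stands out is not measured. Its rubber tip yields a little: 5 to 8 N at the bar beyond the running force is a firm touch, some 18 N overloads it
- vial: the vial to load: capped round vial, 21 mm in diameter, 49 mm high (21 mm wide up to 40 mm height, the cap above is 18 mm wide), about 20 g, standing on the bench to the right of the case; origin: centre of its underside, z up
- vial_middle: vial of the same size already seated in the middle hole; leave it
- vial_left: vial of the same size already seated in the +y end hole; leave it
- stopper: glass stopper, 29 mm wide, 42 mm high, standing on the bench; leave it
- crucible: small open ceramic crucible, 48 mm wide, 42 mm high, standing on the bench; leave it

How it is judged:
On the way, in this order (a step that is already met when the one before it is completed fails the run):
1. the lid is opened against its stop screw (contact force between lid_plate and stop_bracket above 1 N and value of joint lid above 1.55 rad), for 0.1 s.
2. the vial stands fully down in the free hole with the lid still against its stop (x of vial in the frame of free_bore between -0.003 and 0.003 m and y of vial in the frame of free_bore between -0.003 and 0.003 m and z of vial in the frame of free_bore below -0.019 m and angle between vial's own z axis and vertical below 0.12 rad and contact force between lid_plate and stop_bracket above 0.1 N), for 0.2 s.
At the end, for the whole second after the job is handed in: The lid stands open, past upright, in contact with its stop screw (contact force over 0.1 N, kept by its own weight) and at rest; the vial stands in the free hole within 3 mm of its axis, its underside at least 19 mm below the mouth, within 0.12 rad of upright, released and at rest (all of step 2 and value of joint lid above 1.55 rad and linear speed of vial below 0.02 m/s and contact force between the fingers and vial below 0.1 N and velocity of joint lid below 0.02 rad/s); the robot touches nothing.
It fails at once if the lid is forced against its stop: over 60 N between lid and stop screw (about 18 N at the handle bar) (contact force between lid_plate and stop_bracket above 60 N).
It fails at once if a vial already in the case is lifted or shifted by more than 10 mm (distance of any of vial_middle, vial_left from where it was at the start of the episode above 0.01 m).
It fails at once if the stopper or the crucible is shifted by more than 30 mm (distance of any of stopper, crucible from where it was at the start of the episode above 0.03 m).
It also fails if it takes over 72 s, if anything falls off the work surface, if the arm or the gripper's body presses on something with over 40 N, if the wrist force passes 120 N, or if a joint passes its speed limit or range.

## Robot

A 6-joint arm with a two-finger parallel gripper is mounted at the origin on a cart in front of the work surface, level with it; the furniture and walls round the work are solid. World frame = base frame: x ahead of the robot, y to its left, z up, the work surface at z = 0. Lengths are in m, angles in rad, forces in N, time in s.
With the tool pointing down it reaches from about 0.3 to 0.825 m from the base axis. Payload 5.4 kg.
Tool frame: the origin (TCP) lies at the very end of the fingers, on their centre line; the grasp point (between the pads) lies 19 mm behind it; z points along the fingers, x is the direction in which the jaws open and shut, and the axes are right-handed (so a half turn about z gives the same grasp; the last joint's range is limited). The gripper opens to 92 mm and grips with 3 to 60 N. Pads are 20 mm wide; open, the fingers measure 128 mm over their backs; the gripper's body (75 mm by 189 mm) begins 69 mm behind the grasp point.
Start: joints at [0.942, 0.158, 1.597, -0, 1.386, -0.21], TCP at [0.234, 0.525, 0.215] pointing down, gripper open.
Joint ranges: [-2.91, 2.91], [-0.94, 2.29], [0.18, 2.7], [-1.29, 4.43], [0.17, 2.64], [-3, 3]. Speed limits (rad/s): [2.57, 2.57, 3.14, 3.14, 3.14, 3.14].

## Interface

Orientations are given as a rotation vector (axis times angle).
In Python, from workcell import bot gives the robot as it stands. Calls block until the motion is done:
- bot.goto(position, orientation): joint-space move of the TCP to a pose.
- bot.line_to(position, rot=None, max_speed=0.15): straight line of the TCP; rot=None keeps the orientation; max_speed is the mean speed in m/s.
- bot.set_joints(angles): joint-space move.
- bot.set_gripper(opening, newtons=None): opening from 0.0 (shut) to 1.0 (fully open); newtons is the grip in N (None keeps the last); returns when the fingers have stopped.
- bot.hold(seconds).
- bot.inverse_kinematics(position, orientation): joint angles nearest the present ones, or None.
- bot.read_camera(name): name is "scene" or "top"; returns a dict with "pixels" (400x640x3 uint8, blue, green, red), "fx", "fy", "cx", "cy" (pixels), "R" (3x3) and "t" (3): a world point X has camera coordinates R X + t. Camera axes: x right, y down, z forward; pixel columns grow to the right and rows downward; lengths in m; the calibration is good to about 2 mm. A picture is of the moment at which its call begins. There is no depth.
A pose or a line that the arm cannot do raises bot.MotionError and nothing moves.
- bot.job_done(): hands the job in, once; it reports no verdict.
Readings, each from a call of its own:
- bot.current_clock(): time.
- bot.current_joints(): joint angles.
- bot.current_joint_vel(): joint speeds.
- bot.current_effort(): joint torques, N m.
- bot.current_ee_pos(): TCP position.
- bot.current_tool_rot(): TCP orientation.
- bot.current_contact_force(): force on the tool from outside, world axes, zero at the start.
- bot.current_ft_torque(): the same for the moment, N m.
- bot.current_opening(): opening from 0.0 (shut) to 1.0 (fully open).
Only numpy, scipy, OpenCV 4.12 (cv2) and the standard library are available. Lean on these libraries where they do the work, as an engineer would, in place of code of your own. Each camera call takes 0.05 s, during which the arm holds its last target.

## Working session

There is one attempt and no reset: what is moved stays moved. The work goes in short steps, each a Python script; the robot and the scene stay as the last script left them, time stands still between calls to the robot, and variables do not carry over. Pictures are saved under pics/ and viewed, and the job is handed in when it is done.

```bash
ls; mkdir -p pics; python3 - <<'E'
from workcell import bot
import cv2, numpy as np
for n in("scene","top"):
    c=bot.read_camera(n); cv2.imwrite(f"pics/{n}0.png",c["pixels"])
    print(n,c["fx"],c["fy"],c["cx"],c["cy"],np.round(c["R"],4).tolist(),np.round(c["t"],4).tolist())
print(bot.current_clock(),bot.current_tool_rot(),bot.current_contact_force(),bot.current_opening())
E
```

```text
pics
scene 390.26706637963076 390.26706637963076 314.9962940984286 203.07627841656546 [[0.8826, -0.47, 0.0126], [-0.2962, -0.5765, -0.7615], [0.3651, 0.6684, -0.648]] [-0.5076, 0.1882, 0.7075]
top 412.09281156451266 412.09281156451266 323.91093663972913 200.08971124031012 [[-0.0049, -0.9999, -0.0127], [-0.9861, 0.0069, -0.1662], [0.1663, 0.0117, -0.986]] [-0.0243, 0.5554, 0.9425]
0.1 [ 2.63426774e+00  1.71070533e+00 -2.42770608e-03] [ 0.2546758  -0.2747476  -0.70104218] 0.9998145407368154
```

View pics/scene0.png

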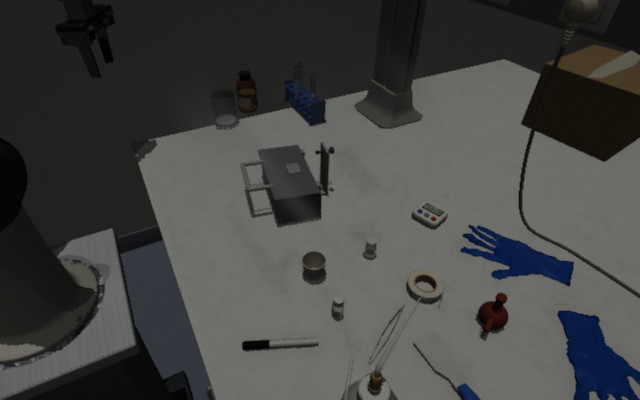

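View pics/top0.png

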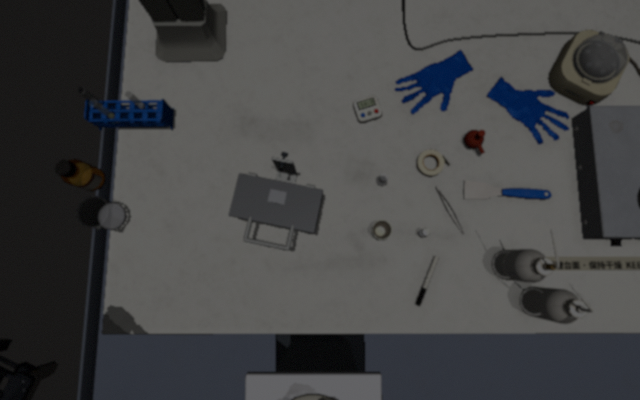

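The case is at about (275,205) in the top view, with its handle toward the robot at about (270,235). Two small upright things (scene (338,307) and (370,247)) could be the vial and the stopper, and the crucible is at scene (314,265). I'll zoom in to tell them apart.

```bash
python3 - <<'E'
import cv2, numpy as np
s=cv2.imread("pics/scene0.png");t=cv2.imread("pics/top0.png")
f=lambda im,x,y,w,h,k:cv2.resize(np.clip(im[y:y+h,x:x+w]*1.8,0,255).astype('u1'),None,fx=k,fy=k,interpolation=cv2.INTER_CUBIC)
a=f(s,230,130,170,120,4.5); cv2.imwrite("pics/z1.png",a)
b=f(s,290,225,100,100,5); cv2.imwrite("pics/z2.png",b)
c=f(t,220,140,220,120,3.6); cv2.imwrite("pics/z3.png",c)
E
```

```text
(no output)
```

View pics/z1.png

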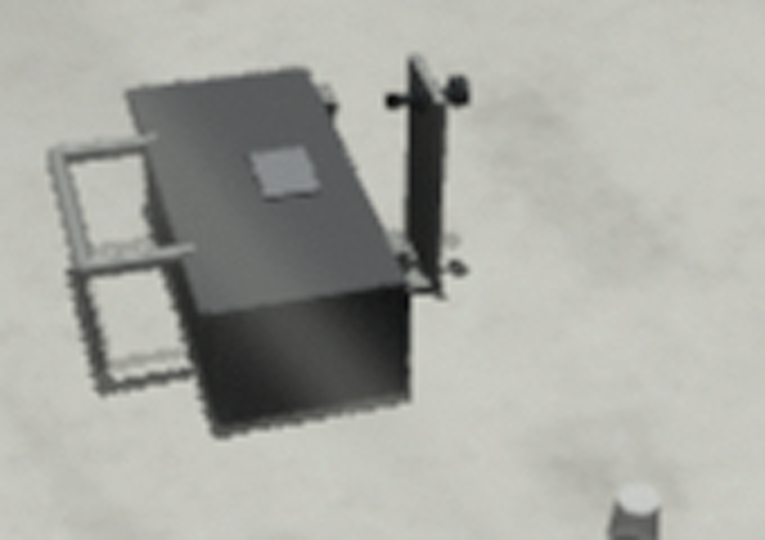

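View pics/z2.png

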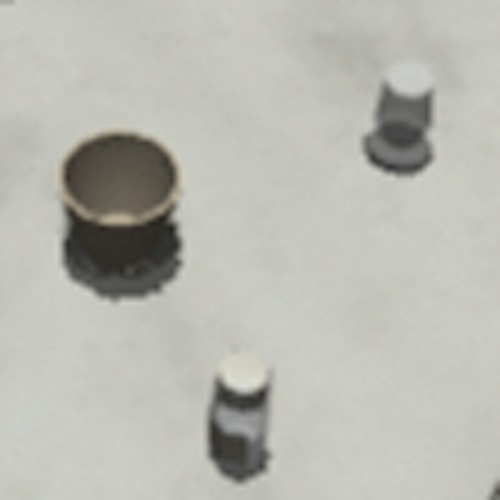

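View pics/z3.png

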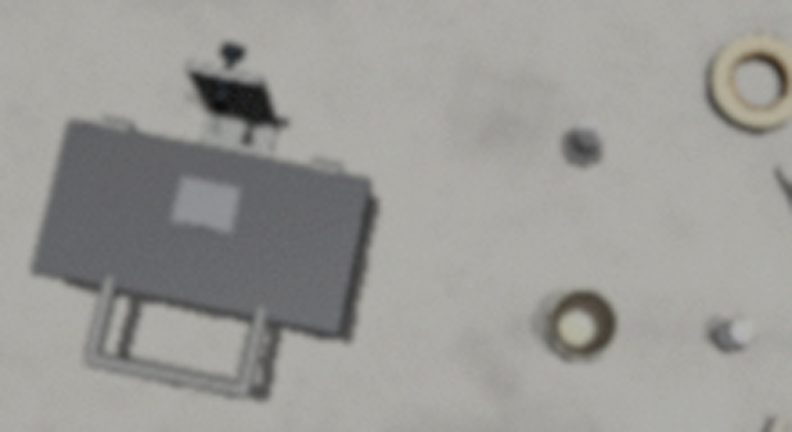

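The light-capped, labelled object at scene (338,307), top (423,232) is the vial. The flared one at scene (370,247), top (382,181) is the stopper. The lid stands slightly open. Next I triangulate the lid corners, bar ends and vial.

```bash
cat > h.py <<'E'
import cv2, numpy as np
from scipy.spatial.transform import Rotation as Ro
from scipy.optimize import least_squares
from workcell import bot
CAM={}
def cam(n):
    if n not in CAM: CAM[n]=bot.read_camera(n)
    return CAM[n]
def pic(n): 
    CAM[n]=bot.read_camera(n); return CAM[n]["pixels"]
def ray(n,uv):
    c=cam(n);R=np.array(c["R"]);t=np.array(c["t"]).ravel()
    d=R.T@np.array([(uv[0]-c["cx"])/c["fx"],(uv[1]-c["cy"])/c["fy"],1]); return -R.T@t,d/np.linalg.norm(d)
def onplane(n,uv,z):
    o,d=ray(n,uv); return o+d*(z-o[2])/d[2]
def proj(n,X):
    c=cam(n); p=np.atleast_2d(X)@np.array(c["R"]).T+np.array(c["t"]).ravel()
    return np.c_[p[:,0]/p[:,2]*c["fx"]+c["cx"],p[:,1]/p[:,2]*c["fy"]+c["cy"]]
def tri(a,b):
    o1,d1=ray("top",a);o2,d2=ray("scene",b)
    s=np.linalg.lstsq(np.c_[d1,-d2],o2-o1,rcond=None)[0]
    p,q=o1+s[0]*d1,o2+s[1]*d2
    return (p+q)/2,np.linalg.norm(p-q)
def crop(n,x,y,w,h,k,f,g=1.8):
    im=pic(n); cv2.imwrite(f,cv2.resize(np.clip(im[y:y+h,x:x+w]*g,0,255).astype('u1'),None,fx=k,fy=k,interpolation=cv2.INTER_CUBIC)); return im
E
python3 - <<'E'
from h import *
T={'BL':(239.4,173.3),'BR':(323.3,190.6),'FR':(315.3,233.5),'FL':(229.2,215.6),'barL':(245,240.),'barR':(288.9,247.8)}
S={'BL':(297.3,145.3),'FL':(258.4,150.4),'FR':(274.4,199.3),'BR':(320.4,194),'barL':(241.8,164.3),'barR':(247.3,189.5)}
for k in T:
    p,e=tri(T[k],S[k]); print(k,p.round(4),round(e*1e3,2))
for n,uv in(("scene",(278.9,226.4)),("scene",(321.1,218.9))): print(onplane(n,uv,0).round(4))
# vial masks
for n,(x,y,w,h) in (("scene",(325,290,28,35)),("top",(412,222,25,22))):
    im=pic(n)[y:y+h,x:x+w]; g=im.max(2); print(n,'\n',cv2.resize(g,None,fx=1,fy=1))if n=="top" else None
E
```

```text
BL [0.6156 0.1722 0.0721] 2.13
BR [ 0.5736 -0.0265  0.0702] 0.39
FR [ 0.4725 -0.008   0.0799] 0.47
FL [0.5158 0.1922 0.074 ] 0.44
barL [0.4587 0.1541 0.0735] 0.34
barR [0.4377 0.0532 0.0762] 5.34
[ 0.4781 -0.0099  0.    ]
[ 0.5742 -0.0315  0.    ]
top 
 [[ 95  95  94  95  95  95  95  95  95  95  94  94  95  96  96  95  95  97
   96  96  96  97  97  96  96]
 [ 94  93  94  95  96  95  95  95  96  95  95  95  96  95  95  96  96  96
   96  95  97  96  96  97  96]
 [ 93  94  94  95  96  94  94  94  95  94  94  95  94  95  94  94  96  96
   96  95  96  96  96  94  96]
 [ 94  94  94  96  95  95  94  95  96  94  95  94  94  94  95  96  96  96
   96  96  96  96  96  95  95]
 [ 93  94  93  93  93  92  93  93  94  94  94  95  93  92  94  94  95  95
   95  94  96  95  95  95  95]
 [ 94  93  95  94  92  89  88  89  92  94  93  91  90  90  92  93  96  95
   95  96  94  95  95  94  94]
 [ 94  95  94  92  88  83  81  82  84  85  84  87  88  91  93  95  96  96
   95  95  95  94  94  93  94]
 [ 94  93  92  89  84  80  76  75  73  73  75  82  92  96  97  97  96  96
   96  95  95  94  93  94  94]
 [ 94 
[... 764 characters left out ...]
71  67  67  70  72  76  81  88  91  93
   92  92  92  93  94  93  93]
 [ 94  94  93  94  95  96  93  92  87  83  82  85  88  88  90  91  92  92
   93  92  93  94  94  95  95]
 [ 94  93  94  94  94  95  95  95  93  93  92  92  93  93  94  92  94  92
   93  93  95  94  95  94  95]
 [ 94  93  93  94  94  96  96  96  95  96  94  94  93  94  93  93  92  94
   94  94  95  95  94  95  96]
 [ 94  94  94  94  94  95  96  94  96  95  94  94  95  94  93  94  94  95
   95  95  95  95  96  94  93]
 [ 95  95  95  94  95  95  95  96  96  94  94  93  94  93  95  94  94  94
   95  94  94  95  95  95  94]
 [ 95  95  95  95  94  95  96  96  96  96  96  94  94  94  94  95  93  94
   95  95  95  95  95  95  94]]
```

```bash
python3 - <<'E'
import cv2, numpy as np
t=cv2.imread("pics/top0.png");s=cv2.imread("pics/scene0.png")
f=lambda im,x,y,w,h,k:cv2.resize(np.clip(im[y:y+h,x:x+w]*1.8,0,255).astype('u1'),None,fx=k,fy=k,interpolation=cv2.INTER_NEAREST)
cv2.imwrite("pics/z4.png",np.hstack([f(t,408,216,30,30,13),f(s,322,288,30,40,13)[:390]]))
E
```

```text
(no output)
```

View pics/z4.png

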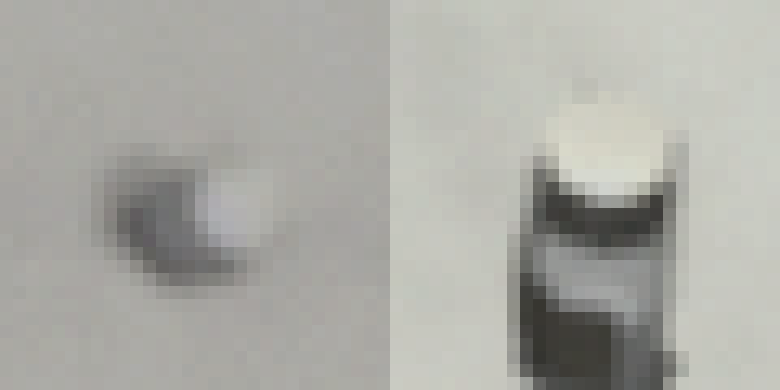

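The case yaw is about -0.21 rad, with its centre near (0.54, 0.08). I fit the measured corner pixels to a 4-parameter pose, then locate the vial.

```bash
python3 - <<'E'
from h import *
T={'BL':(239.4,173.3),'BR':(323.3,190.6),'FR':(315.3,233.5),'FL':(229.2,215.6),'barM':(266.9,244)}
S={'BL':(297.3,145.3),'FL':(258.4,150.4),'FR':(274.4,199.3),'BR':(320.4,194),'barM':(244.6,176.5),'cFR':(278.9,226.4),'cBR':(321.1,218.9)}
def pts(p):
    x,y,w,a=p; R=Ro.from_euler('z',w).as_matrix(); h=np.array([.05,0,.072])
    L=Ro.from_euler('y',a).as_matrix()
    q={'BL':[-.002,.102,.004],'BR':[-.002,-.102,.004],'FR':[-.106,-.102,.004],'FL':[-.106,.102,.004],'barM':[-.152,0,0]}
    o={k:R@(h+L@np.array(v))+[x,y,0] for k,v in q.items()}
    o['cFR']=R@[-.05,-.1,0]+[x,y,0]; o['cBR']=R@[.05,-.1,0]+[x,y,0]; return o
def res(p,full=0):
    o=pts(p); r={}
    for n,D in(("top",T),("scene",S)):
        for k,v in D.items(): r[n,k]=proj(n,o[k])[0]-v
    return r if full else np.concatenate(list(r.values()))
s=least_squares(res,[.54,.08,-.2,.03],loss='soft_l1')
print(s.x.round(4)); [print(k,v.round(1)) for k,v in res(s.x,1).items()]
print({k:v.round(4) for k,v in pts(s.x).items()})
np.save("case.npy",s.x)
print('vial scene cap',onplane("scene",(338.5,298.1),.049),'top cap',onplane("top",(425.3,232),.049))
print('px of vial', [proj(n,[onplane("scene",(338.5,298.1),.049)*[1,1,0]+[0,0,z] for z in(0,.04,.049)]).round(1) for n in("scene","top")])
E
```

```text
[ 0.5476  0.0802 -0.2104  0.0243]
('top', 'BL') [ 0.5 -0.1]
('top', 'BR') [ 1.3 -0.3]
('top', 'FR') [-0.   0.3]
('top', 'FL') [-0.2  0.3]
('top', 'barM') [0.7 0.6]
('scene', 'BL') [ 0.9 -1. ]
('scene', 'FL') [-0.7 -1.3]
('scene', 'FR') [-0.5  0.6]
('scene', 'BR') [ 0.7 -1.2]
('scene', 'barM') [0.6 0. ]
('scene', 'cFR') [-0.6 -0.7]
('scene', 'cBR') [-0.2 -1.1]
{'BL': array([0.6159, 0.1699, 0.076 ]), 'BR': array([ 0.5733, -0.0296,  0.076 ]), 'FR': array([ 0.4716, -0.0079,  0.0786]), 'FL': array([0.5142, 0.1916, 0.0786]), 'barM': array([0.4479, 0.1015, 0.0757]), 'cFR': array([ 0.4778, -0.0072,  0.    ]), 'cBR': array([ 0.5756, -0.028 ,  0.    ])}
vial scene cap [ 0.47790367 -0.26736831  0.049     ] top cap [ 0.47691805 -0.26601185  0.049     ]
px of vial [array([[337.1, 314.5],
       [338.2, 301.2],
       [338.5, 298.1]]), array([[421.3, 233.4],
       [425. , 231.9],
       [425.9, 231.6]])]
```

```bash
cat >> h.py <<'E'
def down(w):  # tool pointing down, tool x along heading w
    return (Ro.from_euler('z',w)*Ro.from_euler('x',np.pi)).as_rotvec()
def st(): print('t',round(bot.current_clock(),2),'p',np.round(bot.current_ee_pos(),4),'F',np.round(bot.current_contact_force(),2),'op',round(bot.current_opening(),3))
E
python3 - <<'E'
from h import *
W=-.2104
for w in(W,W+np.pi):
    print(bot.inverse_kinematics([.448,.1015,.15],down(w)))
bot.set_gripper(.4)
qs=[(w,bot.inverse_kinematics([.448,.1015,.15],down(w))) for w in(W,W+np.pi)]
w,q=min([a for a in qs if a[1] is not None],key=lambda a:abs(np.array(a[1])-bot.current_joints()).max())
print(w)
bot.goto([.448,.1015,.16],down(w)); st()
bot.hold(.3); st()
crop("scene",200,100,160,130,4.5,"pics/a1.png",2)
E
```

```text
[-4.12761200e-02 -8.72047609e-02  1.98129292e+00 -4.44089210e-16
  1.24750449e+00  1.69123880e-01]
[-0.04127612 -0.08720476  1.98129292  0.          1.24750449 -2.97246877]
-0.2104
t 3.06 p [0.4481 0.1022 0.1602] F [-0.31  0.95  0.84] op 0.4
t 3.36 p [0.448  0.1019 0.16  ] F [0.19 0.03 0.95] op 0.398
```

View pics/a1.png

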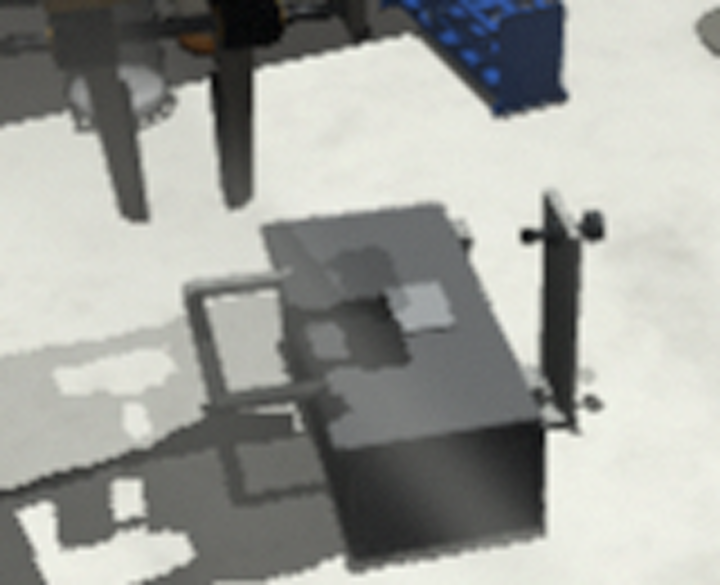

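The open fingers at crop (135,215) and (235,205) sit above the bar at crop (205,340) and line up with it. I descend and pinch.

```bash
cat >> h.py <<'E'
def F(n=8,dt=.02):
    a=[]
    for _ in range(n): bot.hold(dt); a.append(bot.current_contact_force())
    return np.mean(a,0)
E
python3 - <<'E'
from h import *
print(F())
bot.line_to([.448,.1015,.057]); print(F()); st()
bot.set_gripper(0,10); print(F()); st()
crop("scene",200,100,160,130,4.5,"pics/a2.png",2)
E
```

```text
[-0.07386091  0.12989921 -0.39397497]
[ 0.15149585 -0.00951869  0.22420176]
t 4.51 p [0.4491 0.1015 0.0582] F [-0.43 -0.22  0.19] op 0.4
[ 3.28760332 -0.70442644 -0.63547533]
t 5.17 p [0.4488 0.1014 0.0573] F [ 3.96 -0.88 -0.45] op 0.107
```

View pics/a2.png

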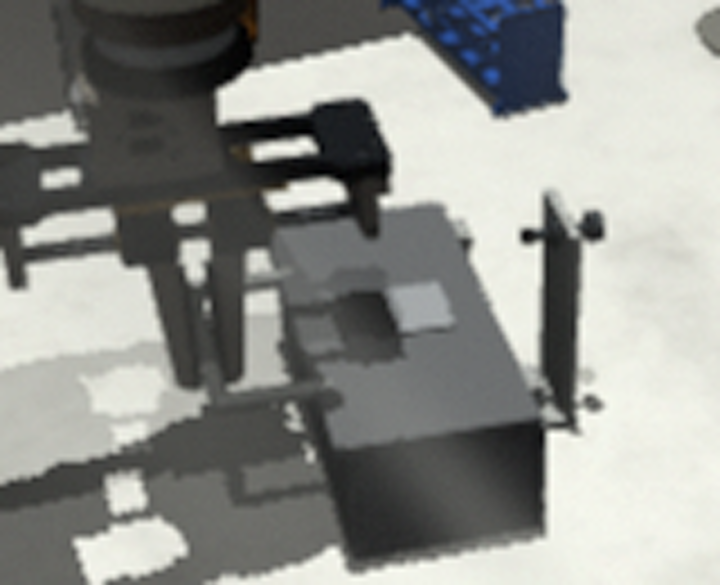

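Pinched at 9.8 mm opening, which matches the 10 mm bar. I swing the lid to 1.55 rad along the arc, correcting the radius from the force.

```bash
cat >> h.py <<'E'
class Lid:
    def __init__(s,e=0.0008):
        x,y,w,a=np.load("case.npy"); s.w=w; s.R=Ro.from_euler('z',w).as_matrix()
        s.H=np.array([x,y,.072])+s.R@[.05,0,0]; s.e=np.zeros(2)
        # hinge correction in case x-z plane
        try: s.c=np.load("hc.npy")
        except Exception: s.c=np.array([e,0.])
        s.r=.152
    def pos(s,a): # tcp for lid angle a
        b=s.H+s.R@[s.c[0]-s.r*np.cos(a),0,s.c[1]+s.r*np.sin(a)]
        return b-[0,0,.019]
    def angle(s):
        d=s.R.T@(np.array(bot.current_ee_pos())+[0,0,.019]-s.H)-[s.c[0],0,s.c[1]]
        return np.arctan2(d[2],-d[0]),np.hypot(d[0],d[2])
    def comp(s,f,a):
        g=s.R.T@f; return g@[np.sin(a),0,np.cos(a)], g@[-np.cos(a),0,np.sin(a)]  # tangential, radial
E
python3 - <<'E'
from h import *
L=Lid(); a=.024
while a<1.55:
    a=min(a+.06,1.55)
    bot.line_to(L.pos(a),max_speed=.1)
    f=F(3); ft,fr=L.comp(f,a)
    L.c+=np.clip(.00012*fr,-.0005,.0005)*np.array([-np.cos(a),np.sin(a)])
    L.c=np.clip(L.c,-.008,.008)
    print(round(bot.current_clock(),2),round(a,3),'act %.3f r %.4f'%L.angle(),'ft %.1f fr %.1f'%(ft,fr),(L.c*1e3).round(1),round(f@[.2,.98,0],1))
    if abs(ft)>12 or abs(fr)>18: print('stop');break
np.save("hc.npy",L.c); st()
crop("scene",200,80,160,130,4.5,"pics/a3.png",2)
E
```

```text
5.52 0.084 act 0.084 r 0.1522 ft 0.3 fr -2.2 [ 1.1 -0. ] -0.0
5.82 0.144 act 0.141 r 0.1525 ft 0.4 fr -1.5 [ 1.2 -0. ] -0.7
6.12 0.204 act 0.200 r 0.1524 ft 0.3 fr 0.8 [ 1.1 -0. ] 0.1
6.42 0.264 act 0.260 r 0.1523 ft 0.2 fr 1.6 [1. 0.] -0.6
6.72 0.324 act 0.321 r 0.1520 ft 0.6 fr 3.4 [0.6 0.2] -0.7
7.02 0.384 act 0.384 r 0.1516 ft -0.0 fr 3.8 [0.2 0.3] -1.5
7.32 0.444 act 0.446 r 0.1516 ft 0.6 fr 1.4 [-0.   0.4] -1.6
7.62 0.504 act 0.507 r 0.1517 ft 0.5 fr 1.0 [-0.1  0.5] -1.7
7.92 0.564 act 0.567 r 0.1519 ft 0.8 fr 0.3 [-0.1  0.5] -1.8
8.22 0.624 act 0.625 r 0.1518 ft 0.8 fr 2.8 [-0.4  0.7] -2.2
8.52 0.684 act 0.686 r 0.1518 ft 0.5 fr 2.6 [-0.7  0.9] -2.6
8.82 0.744 act 0.747 r 0.1517 ft 0.5 fr 2.9 [-0.9  1.1] -2.2
9.12 0.804 act 0.807 r 0.1516 ft 0.9 fr 4.3 [-1.3  1.5] -2.4
9.42 0.864 act 0.869 r 0.1516 ft 0.5 fr 2.9 [-1.5  1.7] -2.3
9.72 0.924 act 0.929 r 0.1517 ft 0.4 fr 2.9 [-1.7  2. ] -1.8
10.02 0.984 act 0.988 r 0.1516 ft 0.5 fr 4.5 [-2.   2.4] -1.5
10.32 1.044 act 1.047 r 0.1516 ft 1.2 fr 3.4 [-2.2  2.8] -1.2
10.62 1.104 act 1.107 r 0.1516 ft 0.8 fr 4.4 [-2.4  3.2] -1.2
10.92 1.164 act 1.166 r 0.1516 ft 0.4 fr 3.2 [-2.6  3.6] -1.3
11.22 1.224 act 1.226 r 0.1517 ft 0.8 fr 1.6 [-2.6  3.8] -0.5
11.52 1.284 act 1.286 r 0.1517 ft 0.4 fr 2.0 [-2.7  4. ] -0.1
11.82 1.344 act 1.346 r 0.1519 ft 1.0 fr 0.8 [-2.7  4.1] 0.2
12.12 1.404 act 1.406 r 0.1518 ft 0.9 fr 2.2 [-2.8  4.3] 0.5
12.42 1.464 act 1.466 r 0.1519 ft 1.1 fr 0.8 [-2.8  4.4] 1.1
12.72 1.524 act 1.525 r 0.1518 ft 1.3 fr 1.5 [-2.8  4.6] 0.6
13.02 1.55 act 1.549 r 0.1516 ft -1.4 fr 2.2 [-2.8  4.9] 1.3
t 13.02 p [0.5905 0.0711 0.2094] F [-1.37  1.22  2.08] op 0.1
```

View pics/a3.png

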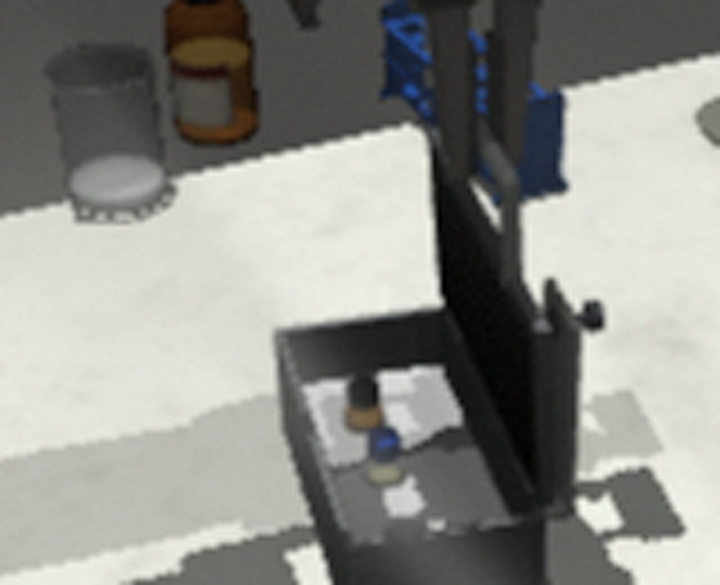

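The lid is upright, with the bar between the fingers at crop (490,160). The two stored vials show dark and blue caps at crop (362,390) and (383,442). The running tangential force is about ±1 N, so I now feel for the stop with small steps.

```bash
cat > feel.py <<'E'
from h import *
import sys
L=Lid(); a=float(sys.argv[1]); lim=float(sys.argv[2]); step=.007; hist=[]; n=0
while a<2.2:
    a+=step
    bot.line_to(L.pos(a),max_speed=.03)
    f=F(3,.015); ft,fr=L.comp(f,a)
    L.c+=np.clip(.0001*fr,-.0003,.0003)*np.array([-np.cos(a),np.sin(a)])
    aa,r=L.angle(); n+=1
    if ft<-3 or n%5==0: print(round(bot.current_clock(),2),'cmd %.3f act %.3f r %.4f ft %.1f fr %.1f'%(a,aa,r,ft,fr),(L.c*1e3).round(1))
    if ft<-2.5: step=.004
    if ft<-lim or abs(fr)>15 or bot.current_clock()>40: break
np.save("hc.npy",L.c); st(); print('END',a)
E
python3 feel.py 1.55 5
```

```text
14.57 cmd 1.585 act 1.586 r 0.1521 ft -1.4 fr 0.4 [-2.8  4.7]
16.07 cmd 1.620 act 1.621 r 0.1520 ft -1.5 fr 0.5 [-2.8  5.1]
17.57 cmd 1.655 act 1.655 r 0.1519 ft -0.9 fr 0.3 [-2.7  5.5]
19.07 cmd 1.690 act 1.691 r 0.1520 ft -2.2 fr 1.2 [-2.7  5.7]
20.57 cmd 1.725 act 1.726 r 0.1520 ft -1.9 fr 0.4 [-2.7  6. ]
22.07 cmd 1.760 act 1.761 r 0.1520 ft -1.5 fr 0.9 [-2.6  6.3]
23.57 cmd 1.795 act 1.796 r 0.1520 ft -1.1 fr 0.3 [-2.6  6.6]
24.47 cmd 1.816 act 1.815 r 0.1518 ft -4.1 fr 1.7 [-2.5  6.8]
24.77 cmd 1.820 act 1.818 r 0.1517 ft -5.9 fr 1.6 [-2.5  7. ]
t 24.77 p [0.6304 0.0625 0.2071] F [-5.82  2.47  3.44] op 0.103
END 1.819999999999996
```

Clear rise: running force about -1.5 N, now -5.9 N at about 1.816 rad. I press a touch more to a firm contact and hold to check.

```bash
python3 feel.py 1.82 7; python3 - <<'E'
from h import *
L=Lid(); f=F(10,.02); print(f.round(2),L.comp(f,1.824),L.angle()); st()
crop("scene",200,80,160,130,4.5,"pics/a4.png",2)
E
```

```text
25.07 cmd 1.827 act 1.823 r 0.1515 ft -6.3 fr 1.9 [-2.4  7.2]
25.37 cmd 1.831 act 1.825 r 0.1514 ft -7.0 fr 1.9 [-2.4  7.4]
t 25.37 p [0.6314 0.0623 0.2069] F [-6.06  3.02  3.94] op 0.105
END 1.831
[-6.42  3.48  3.42] (np.float64(-7.636473144547549), np.float64(1.5517143971253315)) (np.float64(1.8248021664700913), np.float64(0.15138686393089687))
t 25.53 p [0.6314 0.0623 0.2069] F [-6.3   3.49  4.04] op 0.101
```

View pics/a4.png

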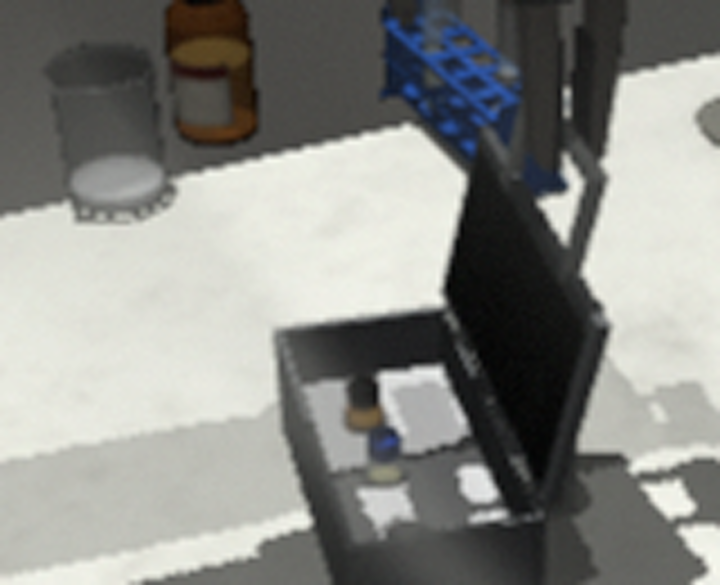

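The lid leans back past upright on the stop, edge from crop (485,135) to (605,320). I read about 6 N beyond the running force at 1.825 rad. I release, retract, and go above the vial.

```bash
python3 - <<'E'
from h import *
bot.set_gripper(.32); st()
p=np.array(bot.current_ee_pos()); bot.line_to(p+[0,0,.07],max_speed=.15); st()
bot.goto([.4774,-.2667,.12],down(-.2104)); st()
crop("scene",200,80,160,130,4.5,"pics/a5.png",2)
crop("top",215,130,150,130,5,"pics/a6.png",2)
im=cam("scene")["pixels"]
crop("scene",290,200,100,130,4.5,"pics/a7.png",2)
E
```

```text
t 26.07 p [0.6325 0.0618 0.207 ] F [-1.36 -0.32  0.67] op 0.324
t 26.68 p [0.6323 0.0618 0.2762] F [ 0.62 -0.32 -0.59] op 0.319
t 28.15 p [ 0.4782 -0.2663  0.1206] F [ 0.3  -0.73  0.55] op 0.321
```

View pics/a5.png

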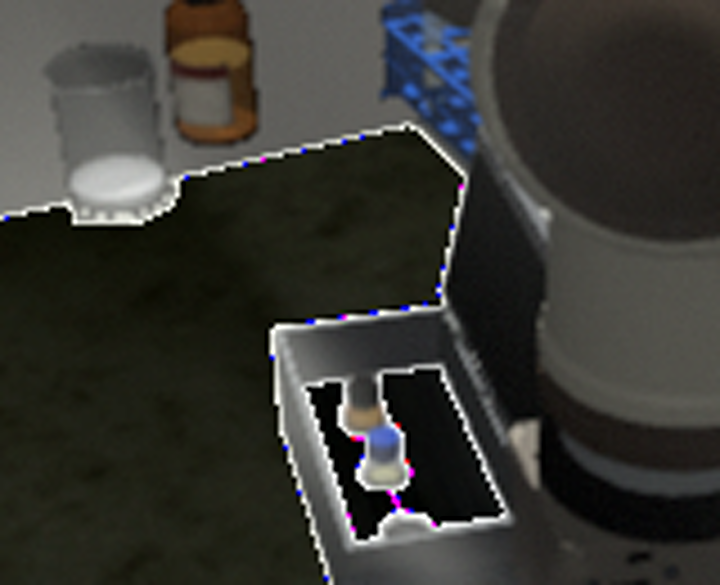

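View pics/a6.png

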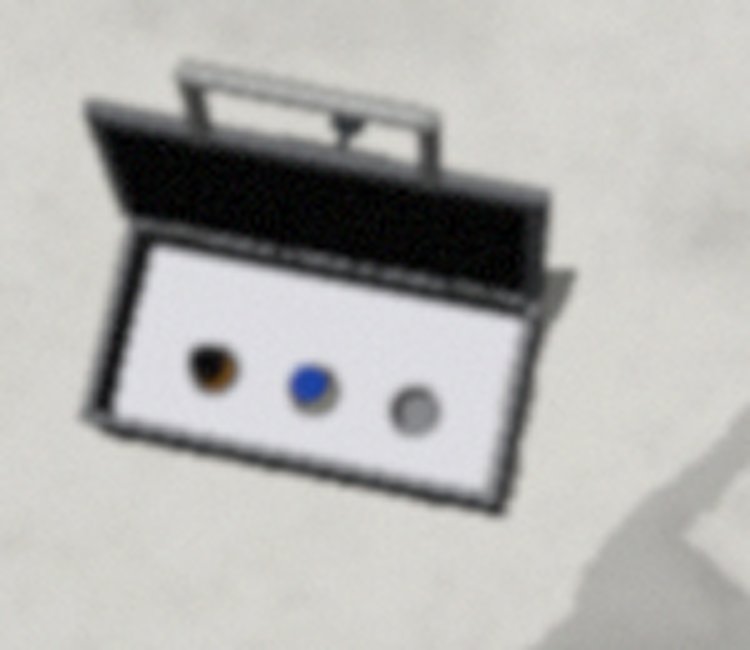

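View pics/a7.png

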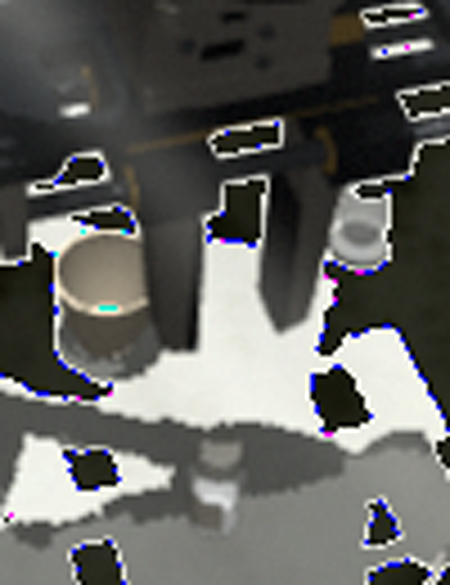

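The top view shows the free hole clearly at crop (416,411), so full-frame about (298,212). The lid is still leaning open. The fingers straddle the vial, with vial and crucible at crop (218,480) and (105,290). I measure the hole mouth, then do the two-direction centring pinch and lift.

```bash
python3 - <<'E'
from h import *
im=pic("top"); cv2.imwrite("pics/t_open.png",im)
K=6; x0,y0=288,202
g=cv2.resize(cv2.cvtColor(im[y0:y0+21,x0:x0+21],cv2.COLOR_BGR2GRAY),None,fx=K,fy=K,interpolation=cv2.INTER_CUBIC)
print(g.min(),g.max())
_,m=cv2.threshold(g,0,255,cv2.THRESH_BINARY_INV+cv2.THRESH_OTSU)
cs,_=cv2.findContours(m,cv2.RETR_EXTERNAL,cv2.CHAIN_APPROX_NONE)
for c in cs:
    if cv2.contourArea(c)>800:
        e=cv2.fitEllipse(c); uv=((e[0][0]+.5)/K-.5+x0,(e[0][1]+.5)/K-.5+y0)
        print('ellipse',np.round(uv,2),np.round(np.array(e[1])/K,2),onplane("top",uv,.032).round(4))
x,y,w,a=np.load("case.npy"); R=Ro.from_euler('z',w).as_matrix()
B=np.array([x,y,0])+R@[-.01,-.05,.032]; print('model',B.round(4),proj("top",B), 'with +0.9mm', (B+R@[.0009,0,0]).round(4))
# caps of the block: inner block corners
h=cv2.cvtColor(im,cv2.COLOR_BGR2HSV); m=((h[...,0]>100)&(h[...,0]<130)&(h[...,1]>120)).astype('u1'); m[:190]=0;m[225:]=0;m[:,:260]=0;m[:,300:]=0
M=cv2.moments(m,True); print('blue cap',M['m10']/M['m00'],M['m01']/M['m00'],M['m00'],onplane("top",(M['m10']/M['m00'],M['m01']/M['m00']),.057).round(4),'model mid',(np.array([x,y,0])+R@[-.01,0,.057]).round(4))
E
```

```text
44 112
ellipse [297.38 211.65] [10.19 10.45] [0.5297 0.0371 0.032 ]
model [0.5274 0.0334 0.032 ] [[298.88456834 212.59044594]] with +0.9mm [0.5282 0.0332 0.032 ]
blue cap 276.3666666666667 206.36666666666667 30.0 [0.5391 0.0851 0.057 ] model mid [0.5378 0.0823 0.057 ]
```

```bash
python3 - <<'E'
from h import *
V=np.array([.4774,-.2667,0]); W=-.2104
for w in(W+np.pi/2,W-np.pi/2): print(bot.inverse_kinematics(V+[0,0,.05],down(w)), bot.inverse_kinematics([.53,.035,.1],down(w)))
bot.set_gripper(.5)
bot.line_to(V+[0,0,.008],max_speed=.15); st()
bot.set_gripper(0,3); st()
bot.hold(.1)
bot.set_gripper(.45); bot.line_to(V+[0,0,.065],max_speed=.2); st()
crop("scene",290,200,100,130,4.5,"pics/a8.png",1)
E
```

```text
[-0.73051436  0.27619816  1.80915177  0.          1.05624273 -2.09091069] [-1.61755185e-01  1.65592498e-01  1.82765187e+00 -4.44089210e-16
  1.14834828e+00 -1.52215151e+00]
[-0.73051436  0.27619816  1.80915177  0.          1.05624273  1.05068196] [-0.16175519  0.1655925   1.82765187  0.          1.14834828  1.61944114]
t 29.68 p [ 0.4781 -0.2673  0.0089] F [ 0.42 -1.22  0.81] op 0.499
t 30.18 p [ 0.4777 -0.267   0.0085] F [-0.1   1.2   2.19] op 0.223
t 31.19 p [ 0.4777 -0.267   0.0653] F [-0.59 -0.74  0.35] op 0.449
```

View pics/a8.png

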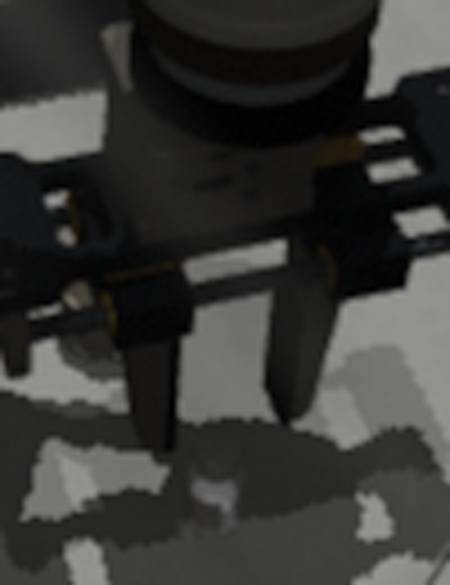

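The first centring pinch closed at 20.5 mm, and the vial still stands upright at crop (215,490). Now the second pinch turned 90°, then lift.

```bash
python3 - <<'E'
from h import *
V=np.array([.4774,-.2667,0]); W=-.2104; w=W-np.pi/2
bot.goto(V+[0,0,.065],down(w)); st()
bot.line_to(V+[0,0,.0205],max_speed=.1); st()
bot.set_gripper(0,12); st()
bot.line_to(V+[0,0,.12],max_speed=.15); st()
bot.hold(.1)
crop("scene",270,170,130,110,5,"pics/a9.png",1)
E
```

```text
t 32.64 p [ 0.4771 -0.2664  0.0644] F [0.61 0.07 0.26] op 0.454
t 33.23 p [ 0.4775 -0.2668  0.0206] F [-0.49  0.14 -0.02] op 0.448
t 33.67 p [ 0.4778 -0.2671  0.0211] F [ 0.06 -0.34  3.05] op 0.222
t 34.49 p [ 0.4767 -0.2661  0.1189] F [-0.22 -0.7  -0.58] op 0.224
```

View pics/a9.png

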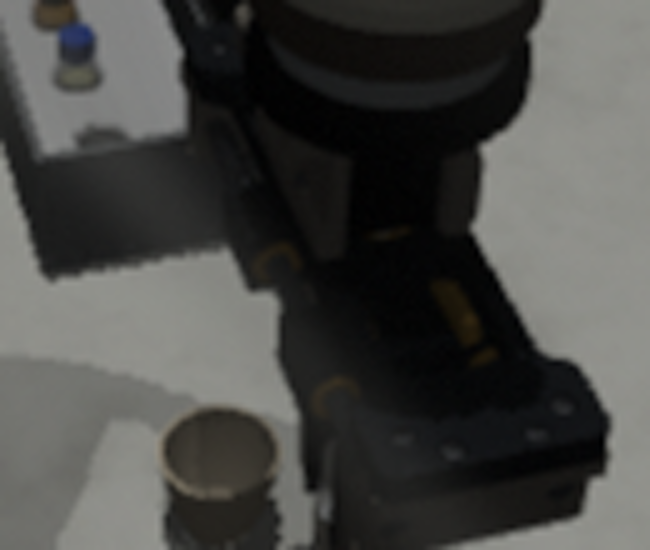

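The gripper holds at 20.6 mm, the vial's diameter, though it hides the vial in this view. I carry it over the hole and feel downward.

```bash
python3 - <<'E'
from h import *
W=-.2104; w=W-np.pi/2; B=np.array([.5291,.0366,0])
bot.goto(B+[0,0,.13],down(w)); st()
bot.line_to(B+[0,0,.062],max_speed=.15); bot.hold(.1); st(); print(F(5))
crop("scene",230,130,130,110,5,"pics/b1.png",1)
CAM.clear(); crop("top",250,150,110,100,5,"pics/b2.png",1)
E
```

```text
t 35.82 p [0.5293 0.0356 0.1299] F [0.34 0.11 0.16] op 0.223
t 36.52 p [0.5304 0.0361 0.0635] F [-0.12 -0.69  0.58] op 0.225
[ 0.10579986 -0.21321653 -0.02781124]
```

View pics/b1.png

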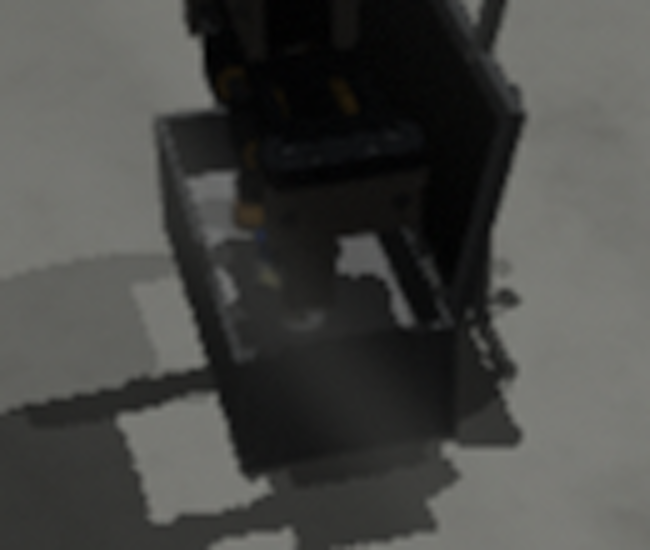

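The gripper is inside the case over the hole at crop (305,320), clear of the blue-capped vial at (262,245). Feeling for the hole.

```bash
cat > ins.py <<'E'
from h import *
B=np.array([.5291,.0366,0])
def desc(p,z,zend,step=.003):
    while z>zend+1e-9:
        z=max(z-step,zend); bot.line_to(p+[0,0,z],max_speed=.05); f=F(3,.015)
        if f[2]>2.2: break
    return z,f
z,f=desc(B,.056,.0505,.002); print(round(bot.current_clock(),2),z,f.round(1)); st()
p=B.copy(); zz=bot.current_ee_pos()[2]
ok = z<=.0506 and f[2]<2.2
if not ok:
    z0=z
    done=False
    for r,n in((.0008,6),(.0016,9),(.0024,13)):
        for k in range(n):
            p=B+np.array([r*np.cos(6.283*k/n),r*np.sin(6.283*k/n),0])
            bot.line_to(p+[0,0,z0],max_speed=.03); f=F(2,.015); zz=bot.current_ee_pos()[2]
            print(round(bot.current_clock(),2),(1e3*(p-B)[:2]).round(1),f.round(1),round(zz*1e3,2))
            if f[2]<0.6 : 
                z,f=desc(p,z0,z0-.003,.001); print('try',z,f.round(1))
                if z<=z0-.0029 and f[2]<2.2: done=True;break
            if bot.current_clock()>58: break
        if done or bot.current_clock()>58: break
    ok=done
print('ok',ok,p,z); np.save("ins.npy",np.r_[p[:2],z]); st()
E
python3 ins.py
```

```text
37.66 0.0505 [-0.1 -0.  -0. ]
t 37.66 p [0.5291 0.0366 0.0505] F [ 0.03  0.26 -0.26] op 0.223
ok True [0.5291 0.0366 0.    ] 0.0505
t 37.66 p [0.5291 0.0366 0.0505] F [ 0.03  0.26 -0.26] op 0.223
```

```bash
python3 - <<'E'
from h import *
p=np.load("ins.npy"); p=np.array([p[0],p[1],0]); z=.0505
while z>.0351:
    z=max(z-.002,.035); bot.line_to(p+[0,0,z],max_speed=.05); f=F(3,.015)
    print(round(bot.current_clock(),2),round(z,4),f.round(1))
    if f[2]>3: print('contact');break
    p[:2]+=np.clip(f[:2]*1e-4,-4e-4,4e-4)*(abs(f[:2])>.8)
print(p); np.save("ins.npy",np.r_[p[:2],z]); st()
crop("scene",230,130,130,110,5,"pics/b3.png",1)
E
```

```text
37.96 0.0485 [ 0.1 -0.  -0. ]
38.26 0.0465 [ 0.5  0.2 -0.2]
38.56 0.0445 [-0.2  0.  -0.4]
38.86 0.0425 [ 0.2 -0.2  0. ]
39.16 0.0405 [-0.2 -0.4 -0.2]
39.46 0.0385 [-0.2 -0.1 -0.1]
39.76 0.0365 [-0.2 -0.5  0.3]
40.06 0.035 [ 0.3 -0.1 -0.4]
[0.5291 0.0366 0.    ]
t 40.06 p [0.5291 0.0366 0.0349] F [ 0.23 -0.43  0.19] op 0.228
```

View pics/b3.png

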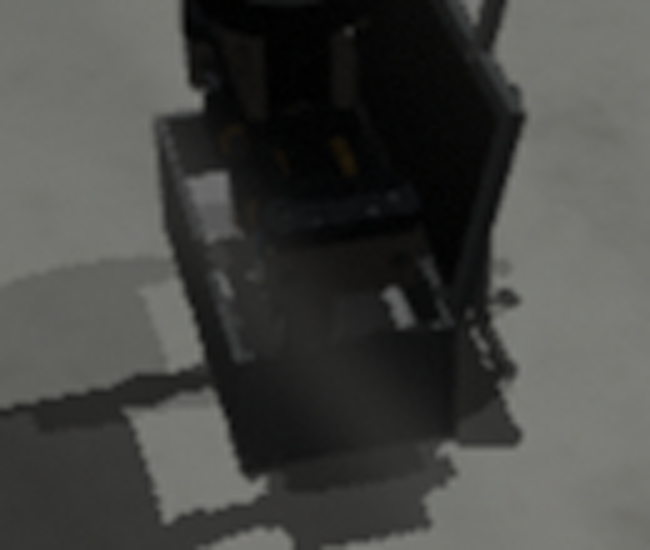

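It went 18 mm in with under 0.6 N, still gripping at 21 mm, so it is in the hole. I release so it drops the last few millimetres, retract, and look.

```bash
python3 - <<'E'
from h import *
p=np.load("ins.npy"); p=np.array([p[0],p[1],0])
bot.set_gripper(.34); bot.hold(.15); st()
bot.line_to(p+[0,0,.15],max_speed=.15); st()
q=np.array(bot.current_joints()); bot.goto([.40,-.25,.25],bot.current_tool_rot()); st()
crop("scene",230,120,130,110,5,"pics/c1.png",1)
im=crop("top",215,130,150,130,5,"pics/c2.png",1); cv2.imwrite("pics/t_end.png",im)
E
```

```text
t 40.62 p [0.5291 0.0366 0.035 ] F [ 0.51  0.09 -0.58] op 0.341
t 41.54 p [0.5283 0.0367 0.1489] F [ 0.06 -0.59 -0.3 ] op 0.345
t 42.79 p [ 0.4002 -0.2492  0.2493] F [ 0.05 -0.15 -0.56] op 0.337
```

View pics/c1.png

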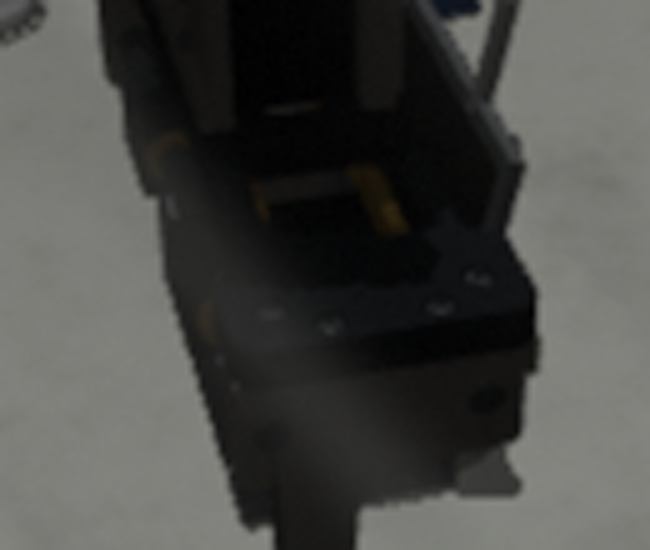

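View pics/c2.png

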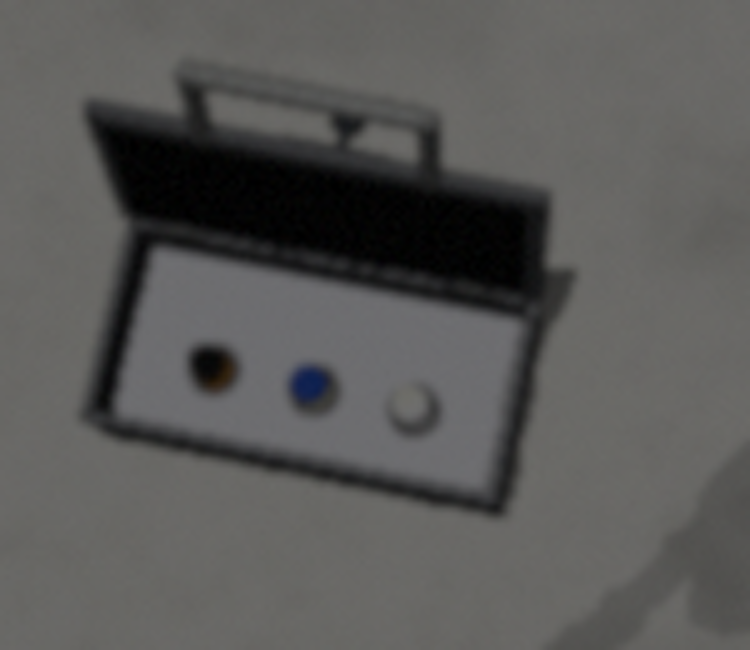

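The top view shows the light cap in the free hole at crop (408,402), spaced and offset like its neighbours at (208,360) and (311,383). The lid is unchanged. The arm blocks the scene view, so I move it clear to check seating height.

```bash
python3 - <<'E'
from h import *
bot.goto([.28,-.42,.3],bot.current_tool_rot()); st()
crop("scene",225,110,130,120,5,"pics/c3.png",1); im=cam("scene")["pixels"]; cv2.imwrite("pics/s_end.png",im)
a=cv2.imread("pics/t_open.png");b=pic("top"); cv2.imwrite("pics/t_end2.png",b)
d=cv2.absdiff(a,b)[140:240,225:330].max(2); ys,xs=np.where(d>15); print('lid/case diff bbox',xs.min()+225,xs.max()+225,ys.min()+140,ys.max()+140)
E
```

```text
t 43.76 p [ 0.2808 -0.419   0.2995] F [ 0.08 -0.5   0.79] op 0.344
lid/case diff bbox 293 300 207 213
```

View pics/c3.png

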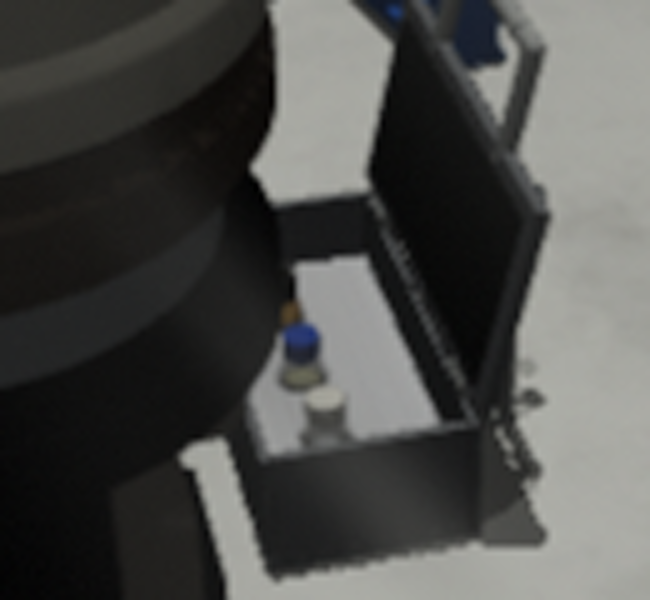

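View pics/s_end.png

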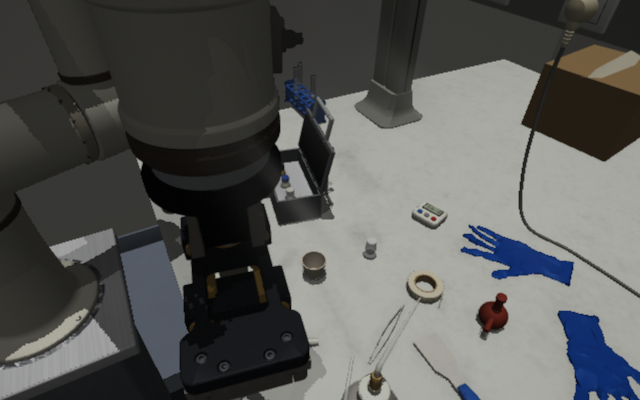

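```bash
python3 - <<'E'
from h import *
f=lambda u,v,x,y:((u+.5)/5-.5+x,(v+.5)/5-.5+y)
print('blue',tri(f(309,381,215,130),f(301,332,225,110)))
print('new',tri(f(408,402,215,130),f(325,398,225,110)))
im=cv2.imread("pics/s_end.png")
for z in(.057,.063): print(z,proj("scene",[[.529,.0366,z]]),proj("top",[[.529,.0366,z]]))
E
```

```text
blue (array([0.5396428 , 0.08523733, 0.05716595]), np.float64(0.0017377421605035527))
new (array([0.52989579, 0.03842377, 0.05378546]), np.float64(0.0014547920757612247))
0.057 [[289.8583661 188.5901957]] [[296.76290199 210.46812998]]
0.063 [[289.78108427 186.51004752]] [[296.56460745 210.10729932]]
```

The new cap triangulates to z ≈ 54 mm and the seated blue one to 57 mm; fully seated should be 57 mm and stuck high would be 63 mm or more. So it is fully down. The crucible and stopper still stand at scene (314,265) and (370,247), their starting pixels. Handing in.

```bash
python3 - <<'E'
from h import *
st(); bot.job_done(); print('done')
E
```

```text
t 43.96 p [ 0.281  -0.4189  0.2996] F [ 0.67 -1.06  0.54] op 0.34
the job is handed in; nothing more can be done
done
```

The lid is open against its stop screw and the vial is seated in the free hole. I handed the job in at 44 s of the 72 s allowed.

**Lid:** I pinched the bar and swung the lid up until the resisting force rose from about 1.5 N to 7.6 N at about 1.825 rad. That is about 6 N beyond the running force, a firm touch and well under the overload. I then released it there. From just after release to the end, the only change in the top view of the case was the new vial.

**Vial:** I centred it with two pinches at right angles, then lowered it about 18 mm into the hole with no more than about 0.6 N of force. I let it drop the last few millimetres.

**Last checks:**
- The new cap measures about 54 mm high, against 57 mm expected when seated. The seated vial next to it also reads 57 mm. The 3 mm gap is about what the cameras can resolve.
- The neighbouring vials show no change in the top view. By eye, the crucible and stopper are still at their starting positions.
- The case position from its corners was 2 to 4 mm off the hole seen directly with the lid open. I used the directly seen position, and the insertion met no resistance there.

I could not measure the force between the lid and the stop after letting go. That they are still touching is inferred from the firm press before release and the lid not moving afterwards.

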